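# Register a sign blank in the corner pocket of a print jig

## Task

On the aluminium printing jig, use your fingertips to push the orange blank straight across the plate until its long edge lies flush against the long black rail at the far side, then slide it along that rail into the far corner pocket until it is fully home against the end stop. Only push or drag it flat on the plate, never lift or tip it, and leave everything else where it is.

Things in the scene. Friction and masses are not known exactly. Their poses are not given: they have to be found in the camera images.
- orange_blank: the part to register: orange acrylic sign blank, 50 x 70 x 8 mm (its own x, y, z), 34 g (somewhat more or less), lying loose and flat on the jig plate. Origin: centre of its underside; y is its long direction. It starts turned by up to 0.5 rad from the rail's direction, with its origin 90 to 130 mm from the rail face, and slides freely under a push of a few newtons at most
- jig: the jig: flat aluminium plate 280 x 460 x 10 mm (x, y, z) fixed on the table. Origin: centre of its underside; its x points away from the robot (turned by up to 0.25 rad), y along the rail towards the far pocket, z up; all coordinates in mm below are in this frame. Blanks lie on the plate at z = 10. Its rail, stops and guides are black bars 10 mm high (tops at z = 20); the rest of the plate is flat
- rail_face (a point): foot of the long rail's working face, at mid-length: x = 100, y = -10, z = 10 in the jig's frame (axes as the jig's). The rail is a straight bar 18 mm thick near the plate's far edge, along y from -220 to 200; its working face is the plane x = 100, looking to -x. A blank pressed against it once may stop a few degrees askew: press the end that stands off
- pocket_home (a point): the place of the blank's origin when fully home in the far corner pocket: x = 75, y = 135, z = 10 in the jig's frame (axes as the jig's); the blank's long side then lies along y, touching the rail and the end stop. The end stop's working face is the plane y = 170, looking to -y, x from 30 to 100. Seated, the blank's last 20 mm (y 100 to 120) stand out of the front guide
- guide (a point): mouth of the pocket: front end of the inner face of the short front guide, x = 48, y = 120, z = 10 in the jig's frame. The guide (12 mm thick, y 120 to 170, with a flared lead-in down to y = 105, x 33 to 48) and the rail make a slot 52 mm wide, open to -y: the blank enters it by sliding along the rail, long side parallel to it
- blue_blank: a loose bystander: blue acrylic blank, same size as the orange one, lying on the jig plate. Leave it alone
- white_blank: a bystander: white blank of the same size, already seated in the jig's other pocket, nearer the robot: centre at x = -95, y = 133 in the jig's frame, between black bars at x -69 to -56 (y 100 to 186) and y 170 to 186 (x -125 to -56). Leave it alone
- tape_roll: a bystander: green ring of tape lying flat on the table, 96 mm across, 25 mm high. Origin: centre of its underside
- squeegee: a bystander: yellow flat hand squeegee with grey felt edge, 72 x 100 mm, 9 mm high, on the table. Origin: under its middle
- driver: a bystander: screwdriver with red handle, about 170 mm long, lying on the table. Origin: under its middle
- caliper: a bystander: digital caliper, steel bar 235 mm long with a black slide, 12 mm high, lying on the table. Origin: under the bar's middle
- spray_bottle: a bystander: green spray bottle with black trigger head, 72 mm across, 210 mm high, standing on the table. Origin: centre of its foot
- ink_bottle: a bystander: black ink bottle with white cap, 54 mm across, 120 mm high, standing on the table. Origin: centre of its foot
There are look-alikes about, which are no part of the job. Several things have the shape of the orange_blank; the one meant has the colours described above.

How it is judged:
By the outcome, as a careful person would: the job done as asked, in the order asked, and still so for the second after the job is handed in, with the robot touching nothing.
It also fails if it takes over 58 s, if anything falls off the work surface, if the arm or the gripper's body presses on something with over 40 N, if the wrist force passes 120 N, or if a joint passes its speed limit or range.

## Robot

A 6-joint arm with a two-finger parallel gripper is mounted at the origin on the work surface. World frame = base frame: x ahead of the robot, y to its left, z up, the work surface at z = 0. Lengths are in m, angles in rad, forces in N, time in s.
With the tool pointing down it reaches from about 0.35 to 0.85 m from the base axis. Payload 8.1 kg.
Tool frame: the origin (TCP) lies at the very end of the fingers, on their centre line; the grasp point (between the pads) lies r.pinch_z behind it (r.pinch_z is the distance from the TCP to the grasp point, in m); z points along the fingers, y is the line along which they close (so a half turn about z gives the same grasp; the last joint's range is limited). The gripper opens to 85 mm and grips with 20 to 120 N. Pads are 22 mm wide; open, the fingers measure 114 mm over their backs; the gripper's body (76 mm by 85 mm) begins 54 mm behind the grasp point. The pads swing forward as they close: fully open they stand 13 mm farther back than shut.
Start: joints at [-1.432, 0.13, 1.488, -0, 1.523, -0.085], TCP at [0.133, -0.585, 0.231] pointing down, gripper open.
Joint ranges: [-2.96, 2.96], [-0.89, 2.26], [0.02, 2.5], [-1.34, 4.48], [0, 2.73], [-2.66, 2.66]. Speed limits (rad/s): [2.39, 2.39, 2.79, 3.14, 3.14, 3.14].

## Interface

Orientations are given as a unit quaternion [x, y, z, w].
In Python, from rig import readout, optics, r gives the robot as it stands. The module is installed in compiled form; this text tells all that it offers.
- The arm moves only by the tool apply_moves, never from a script. Its argument "series" is a list of rows, each a list of 7 numbers: the turn, a rotation vector about the tool's x, y, z in rad, then the shift along the tool's x, y, z in cm, then the gripper's target within -1 to 1 (fully open at 1, half-way at 0, shut at -1). In form: [[wx, wy, wz, dx, dy, dz, grip], ...]. A call has 1 to 10 rows; each row is the pose to reach, as a shift and turn from the pose commanded when the call began, along the tool's axes at that moment; what a row does not reach only later rows make up. A row lasts 1/10 s, in which the tool goes at most 50 mm and 8.59 degrees, less where a joint would pass 70% of its speed; a pose out of reach is approached as far as the arm can. A call with a gripper value outside its range is refused whole. The fingers move at their own pace and stop on an object; "force" is the grip in N (left out, the last holds). Time passes only in rows, so rows that repeat a pose let the fingers close. It gives the time, the measured TCP pose, the force, the opening and the grip force at its end, in the units of the state.
- readout.sense(): the state, without advancing time (a new reading comes with each control period).
- optics.grab_frame(name): name is "side" or "top"; returns (picture, depth): 400x640x3 uint8, red, green, blue; 400x640 float32, m along the optical axis (not along the pixel's ray), 0 where there is no reading.
- optics.get_calibration(name): a dict with "camera_matrix" (3x3 intrinsics, pixels), "T" (4x4, takes a point from camera to world coordinates). Camera axes: x right, y down, z forward; pixel columns grow to the right and rows downward; lengths in m; the calibration is good to about 2 mm. A picture is of the moment at which its call begins. get_calibration takes no time and is no camera call.
- r.close_job(): hands the job in; it is judged then, once.
The state is a dict: "time": time; "joints": joint angles; "joint_velocities": joint speeds; "joint_torque": joint torques, N m; "eef_pos": TCP position; "eef_rot": TCP orientation; "wrist_force": force on the tool from outside, world axes, zero at the start; "moment": the same for the moment, N m; "width": opening from 0.0 (shut) to 1.0 (fully open); "gripper_force": force on a finger pad.
Only numpy, scipy, OpenCV 4.12 (cv2) and the standard library are available. Lean on these libraries where they do the work, as an engineer would, in place of code of your own. Each camera call takes 0.05 s, during which the arm holds its last target. There are 200 camera calls.

## Working session

There is one attempt and no reset: what is moved stays moved. The work goes in short steps, Python scripts to look and compute and a tool call to move; the robot and the scene stay as the last step left them, time stands still between calls to the robot, and variables do not carry over. Pictures are saved under pics/ and viewed, at most 11 in all, crops included, and the job is handed in when it is done.

Besides the shell and the picture viewer there is one more tool, called after "Emit:" as a command line: name --pt "numbers of a row" for each row, then --argument value for the rest. apply_moves: Moves the arm, as the interface text tells. Its arguments: {"type":"object","properties":{"series":{"type":"array"},"force":{"type":"number"}},"required":["series"]}

```bash
mkdir -p pics; cat > h.py <<'E'
import numpy as np, cv2
from rig import readout, optics, r
def grab(n,save=None):
    p,d=optics.grab_frame(n)
    if save: cv2.imwrite('pics/'+save,cv2.cvtColor(p,cv2.COLOR_RGB2BGR))
    return p,d
def ray(n,uv,z):
    c=optics.get_calibration(n);K=np.array(c['camera_matrix']);T=np.array(c['T'])
    uv=np.atleast_2d(uv).astype(float)
    d=np.c_[uv,np.ones(len(uv))]@np.linalg.inv(K).T@T[:3,:3].T
    o=T[:3,3]; return o+d*((z-o[2])/d[:,2])[:,None]
E
python3 - <<'E'
from h import *
grab('top','t1.png');grab('side','s1.png')
s=readout.sense();print(s)
print(optics.get_calibration('top'),optics.get_calibration('side')['T'],r.pinch_z)
E
```

```text
{'time': 0.1, 'joints': array([-1.43242039e+00,  1.31112586e-01,  1.48919366e+00, -1.31947444e-05,
        1.52300897e+00, -8.53901624e-02]), 'joint_velocities': array([ 1.88930475e-03, -3.90407788e-03, -1.93607189e-03,  1.74901721e-03,
        2.58531277e-03, -5.05739308e-05]), 'joint_torque': array([ 2.23358424e-03, -5.70952213e+01, -5.01944840e+01,  5.49912500e-05,
        8.09146150e-03, -1.56433509e-05]), 'eef_pos': array([ 0.13309427, -0.58452905,  0.23032046]), 'eef_rot': array([ 9.93747213e-01,  1.11650051e-01, -2.94023966e-05, -8.60803875e-04]), 'wrist_force': array([-0.01719023, -0.03502003, -0.77164957]), 'moment': array([ 0.04069112,  0.0210069 , -0.0092949 ]), 'gripper_force': 0.0, 'width': 1.0012915386907406}
{'camera_matrix': array([[480.78665458,   0.        , 320.38728369],
       [  0.        , 480.78665458, 196.08163129],
       [  0.        ,   0.        ,   1.        ]]), 'T': array([[-5.80613216e-03, -9.87169119e-01,  1.59572616e-01,
         2.63076302e-01],
       [-9.99952004e-01,  6.99088934e-03,  6.86418895e-03,
        -7.15267517e-04],
       [-7.89166985e-03, -1.59525102e-01, -9.87162329e-01,
         1.49665900e+00],
       [ 0.00000000e+00,  0.00000000e+00,  0.00000000e+00,
         1.00000000e+00]])} [[-0.84825683 -0.27153071  0.45467727  0.0105747 ]
 [-0.52949755  0.45045707 -0.71883292  0.78919762]
 [-0.00962738 -0.85050544 -0.52587814  0.58885582]
 [ 0.          0.          0.          1.        ]] 0.0187
```

View pics/t1.png

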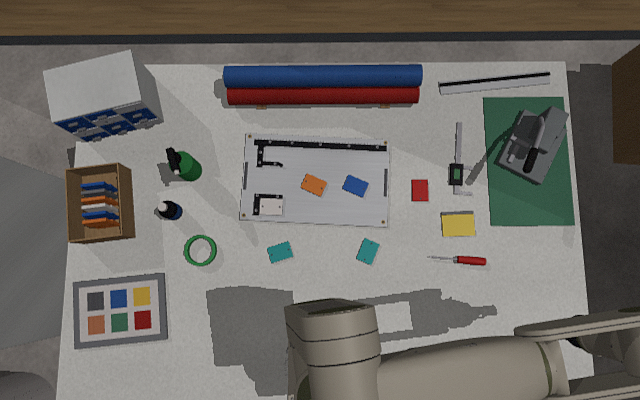

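View pics/s1.png

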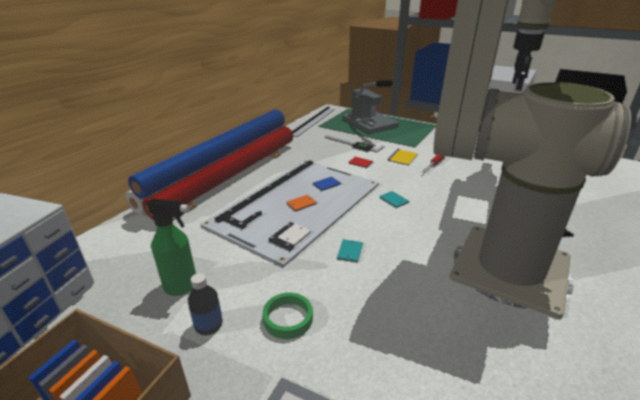

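The top view shows the jig around (315,180), with its rail along the top edge and the far pocket at upper left (265,155). Three things are orange:
- the blank on the plate at (314,185)
- slats in the box at (100,200)
- a chart square at (96,327)

Only the first lies loose on the plate with the blank's size, so it is the one meant. I'll confirm it in a crop and measure.

```bash
cat >> h.py <<'E'
def orange(p,n='top',box=(240,130,395,232)):
    x0,y0,x1,y1=box
    hsv=cv2.cvtColor(p,cv2.COLOR_RGB2HSV); m=cv2.inRange(hsv,(5,120,80),(20,255,255))
    k=np.zeros_like(m);k[y0:y1,x0:x1]=m[y0:y1,x0:x1]
    c=max(cv2.findContours(k,cv2.RETR_EXTERNAL,cv2.CHAIN_APPROX_NONE)[0],key=cv2.contourArea)
    f=np.zeros_like(m);cv2.drawContours(f,[c],-1,1,-1)
    v,u=np.nonzero(f); P=ray(n,np.c_[u,v],0.018)[:,:2]
    ctr=P.mean(0);w,V=np.linalg.eigh(np.cov(P.T));a=V[:,1]; a=a*np.sign(a[1])
    return ctr,a,np.sqrt(12*w)
E
python3 - <<'E'
from h import *
p,d=grab('top')
cv2.imwrite('pics/c1.png',cv2.cvtColor(cv2.resize(p[128:235,232:398],None,fx=4.8,fy=4.8,interpolation=cv2.INTER_CUBIC),cv2.COLOR_RGB2BGR))
g=cv2.cvtColor(p,cv2.COLOR_RGB2GRAY)
m=(g<60).astype(np.uint8);k=np.zeros_like(m);k[132:232,238:393]=m[132:232,238:393]
n,l,st,ce=cv2.connectedComponentsWithStats(k)
for i in range(1,n):
    if st[i,4]>15: print(st[i],ce[i])
i=1+np.argmax(st[1:,4]);v,u=np.nonzero(l==i)
P=ray('top',np.c_[u,v],0.02)[:,:2]
print('rail rect',cv2.minAreaRect(P.astype(np.float32)*1000))
s=u>300
vx,vy,x0,y0=cv2.fitLine(P[s].astype(np.float32),cv2.DIST_HUBER,0,.001,.001).ravel()
print('rail axis',vx,vy,x0,y0)
# ends along axis
t=(P-[x0,y0])@[vx,vy];print(t.min(),t.max())
print('orange',orange(p))
E
```

```text
[254 140 132  27 802] [309.44264339 147.10473815]
[244 163   3  26  35] [244.8        173.91428571]
[276 162   7   5  23] [278.69565217 163.95652174]
[384 181   2  15  16] [384.25   188.4375]
[342 188  16   7  17] [349.29411765 190.94117647]
[253 194  24  21 159] [260.08805031 201.35220126]
rail rect ((639.71435546875, 12.038497924804688), (414.9800109863281, 84.45982360839844), 89.53913879394531)
rail axis 0.05770785 0.9983335 0.6614824 -0.060693447
-0.13515128249398517 0.28052347948834433
orange (array([0.53904877, 0.03178617]), array([0.4255272 , 0.90494563]), array([0.049248  , 0.07014647]))
```

View pics/c1.png

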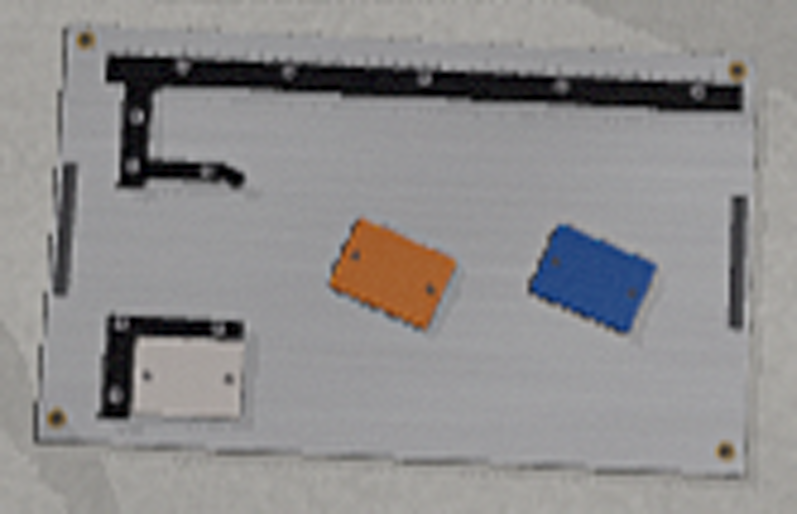

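The crop confirms it: the orange blank sits mid-plate, left of the blue one, with its left end turned towards the rail. The pocket is at upper left, and the white blank is seated at lower left. Next I'll work out the approach with the fingers shut, squared to the jig.

```bash
cat >> h.py <<'E'
from scipy.spatial.transform import Rotation as R
O=np.array([.5575,.0282]);YAW=-.0578
ex=np.array([np.cos(YAW),np.sin(YAW)]);ey=np.array([-ex[1],ex[0]])
def j2w(x,y): return O+(ex*x+ey*y)/1000
def w2j(p): return np.array([(p-O)@ex,(p-O)@ey])*1000
def plan(x,y,z,yaw=0):
    s=readout.sense();q=R.from_quat(s['eef_rot'])
    tgt=R.from_euler('z',YAW+yaw)*R.from_euler('x',np.pi)
    d=np.r_[j2w(x,y),z/1000]-s['eef_pos']
    print('turn',(q.inv()*tgt).as_rotvec().round(4),'cm',(q.inv().apply(d)*100).round(2),'now jig',w2j(s['eef_pos'][:2]).round(1),'z',s['eef_pos'][2]*1000)
E
python3 -c "
from h import *
plan(-80,5,100)"
```

```text
turn [-0.0015  0.      0.2816] cm [ 47.43 -53.02  13.13] now jig [-388.3 -636.3] z 230.4506838576658
```

Emit:
apply_moves --pt "0 0 0.28 47.4 -53.0 0 -1" --pt "0 0 0.28 47.4 -53.0 0 -1" --pt "0 0 0.28 47.4 -53.0 0 -1" --pt "0 0 0.28 47.4 -53.0 0 -1" --pt "0 0 0.28 47.4 -53.0 0 -1" --pt "0 0 0.28 47.4 -53.0 0 -1" --pt "0 0 0.28 47.4 -53.0 0 -1" --pt "0 0 0.28 47.4 -53.0 0 -1" --pt "0 0 0.28 47.4 -53.0 0 -1" --pt "0 0 0.28 47.4 -53.0 0 -1" --force 40

```text
time: 1.15
eef_pos: [0.3759, -0.1458, 0.2313]
eef_rot: [1.0, -0.028, 0.0, 0.0]
wrist_force: [1.4, -1.7, -0.3]
width: -0.004
gripper_force: 0.0
```

```bash
python3 -c "
from h import *
plan(-80,5,60)"
```

```text
turn [ 0.0003 -0.0006  0.0013] cm [  9.14 -18.91  17.13] now jig [-171.2 -184.2] z 231.34599743134987
```

Emit:
apply_moves --pt "0 0 0 9.1 -18.9 6 -1" --pt "0 0 0 9.1 -18.9 17.1 -1" --pt "0 0 0 9.1 -18.9 17.1 -1" --pt "0 0 0 9.1 -18.9 17.1 -1" --pt "0 0 0 9.1 -18.9 17.1 -1" --pt "0 0 0 9.1 -18.9 17.1 -1" --pt "0 0 0 9.1 -18.9 17.1 -1" --pt "0 0 0 9.1 -18.9 17.1 -1" --pt "0 0 0 9.1 -18.9 17.1 -1"

```text
time: 2.05
eef_pos: [0.4775, 0.0353, 0.0613]
eef_rot: [1.0, -0.028, 0.001, 0.0]
wrist_force: [0.7, -0.1, 0.6]
width: 0.001
gripper_force: 0.0
```

```bash
python3 -c "
from h import *
plan(-80,5,13)"
```

```text
turn [ 0.0002 -0.0015  0.0012] cm [ 0.02 -0.26  4.83] now jig [-80.3   2.4] z 61.34927679700795
```

Emit:
apply_moves --pt "0 0 0 0 -0.25 2.5 -1" --pt "0 0 0 0 -0.25 4.4 -1" --pt "0 0 0 0 -0.25 4.8 -1" --pt "0 0 0 0 -0.25 4.8 -1" --pt "0 0 0 0 -0.25 4.8 -1"

```text
time: 2.55
eef_pos: [0.4782, 0.038, 0.0138]
eef_rot: [1.0, -0.028, 0.001, 0.0]
wrist_force: [0.3, -0.3, 0.9]
width: 0.0
gripper_force: 0.0
```

Emit:
apply_moves --pt "0 0 0 1 0 0 -1" --pt "0 0 0 2 0 0 -1" --pt "0 0 0 2.6 0 0 -1" --pt "0 0 0 3.2 0 0 -1" --pt "0 0 0 3.8 0 0 -1" --pt "0 0 0 4.4 0 0 -1" --pt "0 0 0 5 0 0 -1" --pt "0 0 0 5.6 0 0 -1" --pt "0 0 0 6.2 0 0 -1" --pt "0 0 0 6.8 0 0 -1"

```text
time: 3.55
eef_pos: [0.5454, 0.0346, 0.0122]
eef_rot: [1.0, -0.028, -0.0, 0.0]
wrist_force: [-0.2, 0.8, -0.9]
width: -0.0
gripper_force: 0.1
```

```bash
cat > look.py <<'E'
from h import *
import sys
p,d=grab('top')
if len(sys.argv)>1: cv2.imwrite('pics/'+sys.argv[1],cv2.cvtColor(cv2.resize(p[128:235,232:398],None,fx=4.8,fy=4.8,interpolation=cv2.INTER_CUBIC),cv2.COLOR_RGB2BGR))
c,a,w=orange(p);print('blank jig',w2j(c).round(1),'yaw rel',(-np.arctan2(a[0],a[1])-YAW).round(3),w.round(4))
s=readout.sense();print('tcp jig',w2j(s['eef_pos'][:2]).round(1),s['eef_pos'][2].round(4),s['wrist_force'].round(1),s['time'])
E
python3 look.py c2.png
```

```text
blank jig [ 127.8 -214.2] yaw rel 1.602 [  nan 0.008]
tcp jig [-11.5   5.6] 0.0126 [-0.6 -0.  -0.7] 3.6h.py:20: RuntimeWarning: invalid value encountered in sqrt
  return ctr,a,np.sqrt(12*w)
```

View pics/c2.png

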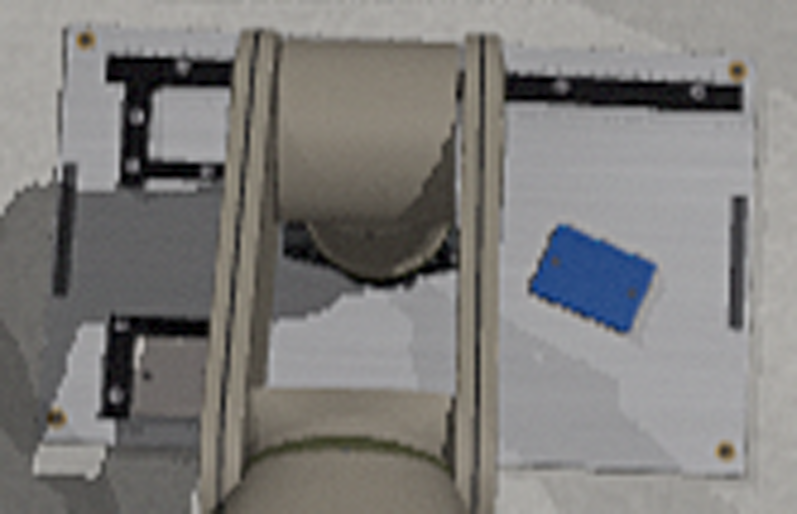

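The arm hides the blank from above; the blue and white blanks are untouched. I'll push on and check with the side camera.

Emit:
apply_moves --pt "0 0 0 0.6 0 0 -1" --pt "0 0 0 1.2 0 0 -1" --pt "0 0 0 1.8 0 0 -1" --pt "0 0 0 2.4 0 0 -1" --pt "0 0 0 3.0 0 0 -1" --pt "0 0 0 3.4 0 0 -1" --pt "0 0 0 3.4 0 0 -1"

```text
time: 4.3
eef_pos: [0.5796, 0.0326, 0.0124]
eef_rot: [1.0, -0.028, 0.0, -0.0]
wrist_force: [-0.5, 0.1, 0.5]
width: 0.0
gripper_force: 0.0
```

```bash
cat > side.py <<'E'
from h import *
import sys
p,d=grab('side')
x0,y0,x1,y1=195,150,385,270
if len(sys.argv)>1: cv2.imwrite('pics/'+sys.argv[1],cv2.cvtColor(cv2.resize(p[y0:y1,x0:x1],None,fx=4.2,fy=4.2,interpolation=cv2.INTER_CUBIC),cv2.COLOR_RGB2BGR))
c,a,w=orange(p,'side',(x0,y0,x1,y1));print('blank jig',w2j(c).round(1),'yaw rel',(-np.arctan2(a[0],a[1])-YAW).round(3),w.round(4))
s=readout.sense();print('tcp jig',w2j(s['eef_pos'][:2]).round(1),s['eef_pos'][2].round(4),s['wrist_force'].round(1),s['time'])
E
python3 side.py c3.png
```

```text
blank jig [55.8 21.3] yaw rel 0.33 [0.0463 0.0645]
tcp jig [21.3  5.7] 0.0123 [0.2 0.9 0.4] 4.35
```

View pics/c3.png

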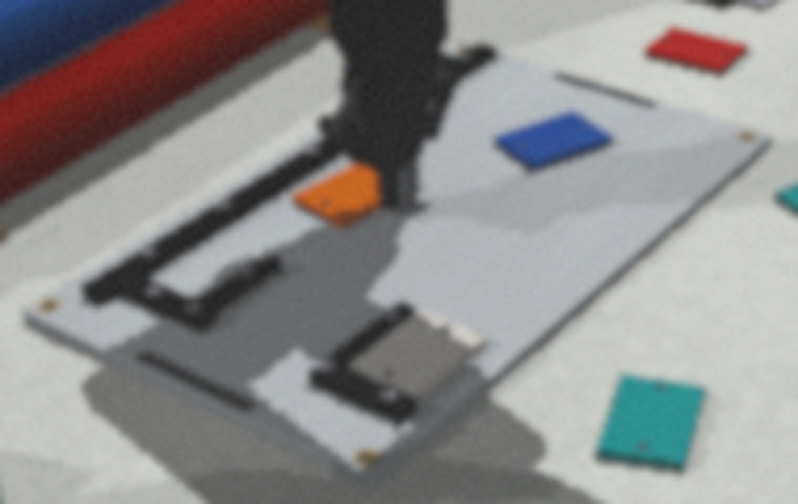

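The side crop shows the blank nearly parallel to the rail: its trailing edge runs (345,222)→(385,200), and its other end is hidden behind the finger. I'll press it on to the rail gently.

Emit:
apply_moves --pt "0 0 0 0.6 0 0 -1" --pt "0 0 0 1.1 0 0 -1" --pt "0 0 0 1.4 0 0 -1" --pt "0 0 0 1.5 0 0 -1" --pt "0 0 0 1.6 0 0 -1" --pt "0 0 0 1.6 0 0 -1"

```text
time: 4.95
eef_pos: [0.5949, 0.0318, 0.0123]
eef_rot: [1.0, -0.028, -0.0, -0.0]
wrist_force: [-0.5, -0.0, 0.2]
width: -0.001
gripper_force: 0.0
```

Emit:
apply_moves --pt "0 0 0 0.1 0 0 -1" --pt "0 0 0 0.2 0 0 -1" --pt "0 0 0 0.2 0 0 -1"

```text
time: 5.25
eef_pos: [0.597, 0.0317, 0.0123]
eef_rot: [1.0, -0.028, 0.0, -0.0]
wrist_force: [-0.5, 0.5, 0.3]
width: 0.005
gripper_force: 0.0
```

Emit:
apply_moves --pt "0 0 0 0.1 0 0 -1" --pt "0 0 0 0.2 0 0 -1" --pt "0 0 0 0.3 0 0 -1" --pt "0 0 0 0.3 0 0 -1"

```text
time: 5.65
eef_pos: [0.6001, 0.0315, 0.0124]
eef_rot: [1.0, -0.028, 0.0, 0.0]
wrist_force: [-0.3, 0.1, 0.1]
width: 0.002
gripper_force: 0.0
```

```bash
python3 side.py c4.png
```

```text
blank jig [77.5 22.9] yaw rel 0.517 [0.0496 0.0717]
tcp jig [42.3  5.7] 0.0123 [-0.5 -0.1  0.1] 5.7
```

View pics/c4.png

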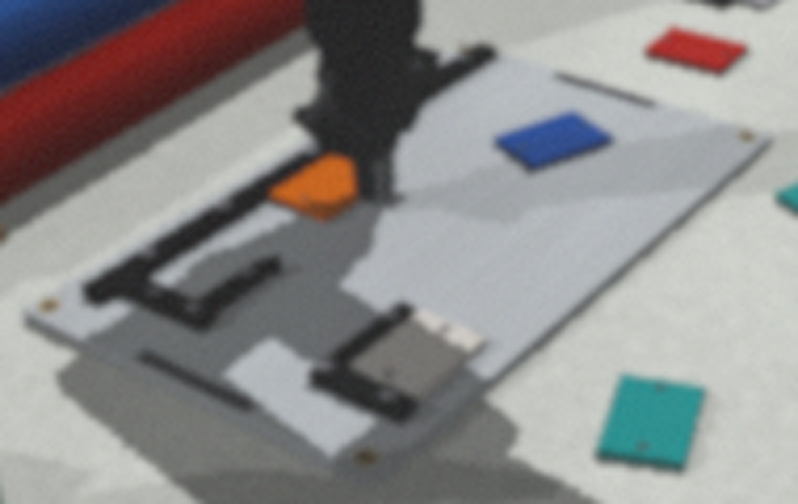

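The blank's left corner (270,190) is close to or touching the rail. I'll press on in small steps until the force rises.

Emit:
apply_moves --pt "0 0 0 0.1 0 0 -1" --pt "0 0 0 0.2 0 0 -1" --pt "0 0 0 0.2 0 0 -1"

```text
time: 6.0
eef_pos: [0.6007, 0.0315, 0.012]
eef_rot: [1.0, -0.028, -0.001, -0.0]
wrist_force: [-7.4, -0.2, 4.6]
width: 0.001
gripper_force: 3.4
```

Emit:
apply_moves --pt "0 0 0 0.1 0 0 -1" --pt "0 0 0 0.2 0 0 -1" --pt "0 0 0 0.2 0 0 -1"

```text
time: 6.3
eef_pos: [0.6008, 0.0315, 0.0117]
eef_rot: [1.0, -0.028, -0.003, -0.0]
wrist_force: [-16.1, 0.6, 11.4]
width: 0.0
gripper_force: 7.8
```

Contact at 16 N, so it is pressed on to the rail. I'll back off, lift, and step aside to check from above that it is flush.

Emit:
apply_moves --pt "0 0 0 -0.6 0 0 -1" --pt "0 0 0 -2 0 0 -1" --pt "0 0 0 -2.5 0 -2 -1" --pt "0 0 0 -2.5 0 -6 -1" --pt "0 0 0 -2.5 5 -7 -1" --pt "0 0 0 -2.5 10 -7 -1" --pt "0 0 0 -2.5 15 -7 -1" --pt "0 0 0 -2.5 16 -7 -1" --pt "0 0 0 -2.5 16 -7 -1"

```text
time: 7.2
eef_pos: [0.5699, -0.129, 0.0824]
eef_rot: [1.0, -0.03, 0.0, 0.0]
wrist_force: [-0.8, -0.5, -0.3]
width: 0.003
gripper_force: 0.0
```

```bash
python3 look.py c5.png; python3 side.py
```

```text
blank jig [76.8 10.3] yaw rel -0.027 [0.0519 0.0693]
tcp jig [  21.3 -154.5] 0.0822 [-0.1  0.4 -0.1] 7.25
blank jig [76.1 18.8] yaw rel 0.228 [0.0564 0.0732]
tcp jig [  21.3 -153.5] 0.0821 [0.1 1.5 0.3] 7.3
```

View pics/c5.png

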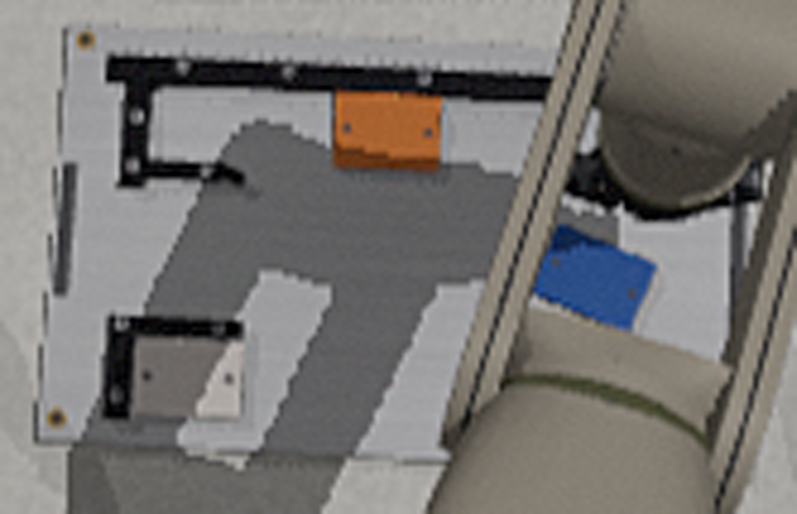

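The top view shows the orange blank at (387,130) lying flush along the rail, centre about (77,10) in the jig frame. Next I'll go behind its near end for the slide.

```bash
python3 -c "
from h import *
plan(74,-62,13)"
```

```text
turn [-0.0007  0.0001  0.0012] cm [ 5.28 -9.14  6.91] now jig [  21.3 -153.5] z 82.08283234854113
```

Emit:
apply_moves --pt "0 0 0 2.6 -4.5 0 -1" --pt "0 0 0 5.3 -9.1 0 -1" --pt "0 0 0 5.3 -9.1 0 -1" --pt "0 0 0 5.3 -9.1 3 -1" --pt "0 0 0 5.3 -9.1 6 -1" --pt "0 0 0 5.3 -9.1 6.9 -1" --pt "0 0 0 5.3 -9.1 6.9 -1" --pt "0 0 0 5.3 -9.1 6.9 -1"

```text
time: 8.1
eef_pos: [0.628, -0.0381, 0.0136]
eef_rot: [1.0, -0.027, -0.0, -0.0]
wrist_force: [0.7, -0.8, -0.0]
width: 0.002
gripper_force: 0.0
```

```bash
python3 -c "
from h import *
plan(74,-62,13)"
```

```text
turn [-0.0002  0.0001  0.0029] cm [-0.02 -0.01  0.06] now jig [ 74.2 -62.1] z 13.640686164886597
```

Emit:
apply_moves --pt "0 0 0 0 -1 0 -1" --pt "0 0 0 0 -2 0 -1" --pt "0 0 0 0 -2.6 0 -1" --pt "0 0 0 0.05 -3.2 0 -1" --pt "0 0 0 0.1 -3.8 0 -1" --pt "0 0 0 0.1 -4.4 0 -1" --pt "0 0 0 0.15 -5.0 0 -1" --pt "0 0 0 0.15 -5.6 0 -1" --pt "0 0 0 0.2 -6.2 0 -1" --pt "0 0 0 0.2 -6.6 0 -1"

```text
time: 9.1
eef_pos: [0.6337, 0.0272, 0.0133]
eef_rot: [1.0, -0.028, 0.0, -0.0]
wrist_force: [0.1, -0.1, 0.4]
width: 0.002
gripper_force: 0.1
```

```bash
python3 side.py c6.png
```

```text
blank jig [74.  52.4] yaw rel 0.162 [0.0544 0.0755]
tcp jig [76.2  3.9] 0.0133 [ 0.5  0.5 -0.1] 9.15
```

View pics/c6.png

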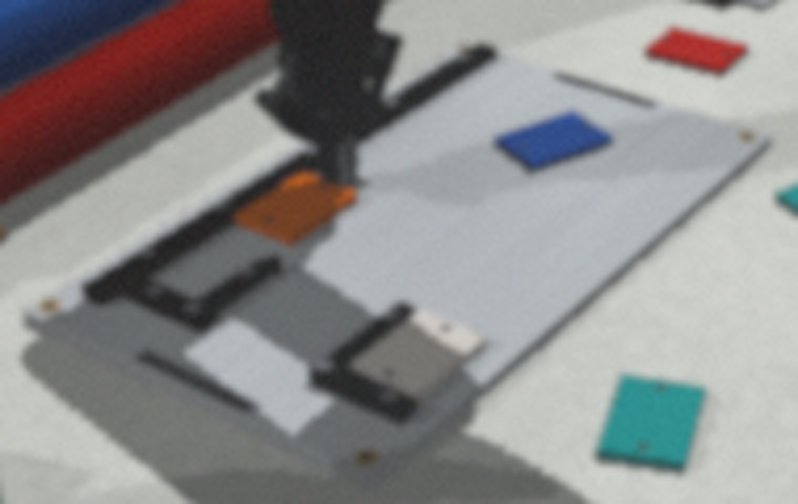

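The blank, at (295,205), is tracking along the rail and looks parallel to it, heading for the slot mouth. I'll carry on pushing.

Emit:
apply_moves --pt "0 0 0 0 -0.5 0 -1" --pt "0 0 0 0 -1 0 -1" --pt "0 0 0 0.05 -1.5 0 -1" --pt "0 0 0 0.05 -2 0 -1" --pt "0 0 0 0.05 -2.5 0 -1" --pt "0 0 0 0.05 -3 0 -1" --pt "0 0 0 0.1 -3.5 0 -1" --pt "0 0 0 0.1 -4 0 -1" --pt "0 0 0 0.1 -4.5 0 -1" --pt "0 0 0 0.1 -4.6 0 -1"

```text
time: 10.15
eef_pos: [0.6373, 0.0732, 0.0133]
eef_rot: [1.0, -0.028, 0.0, -0.0]
wrist_force: [-0.2, -0.5, 0.2]
width: -0.001
gripper_force: 0.1
```

Emit:
apply_moves --pt "0 0 0 0 -0.4 0 -1" --pt "0 0 0 0 -0.8 0 -1" --pt "0 0 0 0 -1.2 0 -1" --pt "0 0 0 0 -1.6 0 -1" --pt "0 0 0 0 -2.0 0 -1" --pt "0 0 0 0 -2.4 0 -1" --pt "0 0 0 0 -2.7 0 -1" --pt "0 0 0 0 -3.0 0 -1" --pt "0 0 0 0 -3.0 0 -1"

```text
time: 11.05
eef_pos: [0.6389, 0.1029, 0.0133]
eef_rot: [1.0, -0.028, 0.0, -0.0]
wrist_force: [0.0, -0.2, -0.4]
width: 0.0
gripper_force: 0.0
```

Emit:
apply_moves --pt "0 0 0 0 -0.2 0 -1" --pt "0 0 0 0 -0.4 0 -1" --pt "0 0 0 0 -0.5 0 -1" --pt "0 0 0 0 -0.5 0 -1"

```text
time: 11.45
eef_pos: [0.6392, 0.1076, 0.0133]
eef_rot: [1.0, -0.028, -0.0, -0.0]
wrist_force: [0.9, 0.3, 0.4]
width: -0.001
gripper_force: 0.0
```

Emit:
apply_moves --pt "0 0 0 0 -0.1 0 -1" --pt "0 0 0 0 -0.2 0 -1" --pt "0 0 0 0 -0.2 0 -1"

```text
time: 11.75
eef_pos: [0.6393, 0.1096, 0.0133]
eef_rot: [1.0, -0.028, -0.0, -0.0]
wrist_force: [-0.3, 0.1, -0.4]
width: -0.001
gripper_force: 0.0
```

Emit:
apply_moves --pt "0 0 0 0 -0.1 0 -1" --pt "0 0 0 0 -0.2 0 -1" --pt "0 0 0 0 -0.2 0 -1"

```text
time: 12.05
eef_pos: [0.6394, 0.1116, 0.0133]
eef_rot: [1.0, -0.028, 0.0, -0.0]
wrist_force: [-0.5, 0.5, -0.2]
width: 0.004
gripper_force: 0.0
```

Emit:
apply_moves --pt "0 0 0 0 -0.1 0 -1" --pt "0 0 0 0 -0.2 0 -1" --pt "0 0 0 0 -0.2 0 -1"

```text
time: 12.35
eef_pos: [0.6396, 0.1136, 0.0133]
eef_rot: [1.0, -0.028, 0.0, -0.0]
wrist_force: [-0.2, 0.9, 0.1]
width: -0.001
gripper_force: 0.0
```

```bash
python3 side.py c7.png
```

```text
blank jig [ 75.2 134.6] yaw rel 0.104 [0.0525 0.07  ]
tcp jig [77.  89.9] 0.0133 [-0.4  0.1  0.1] 12.4
```

View pics/c7.png

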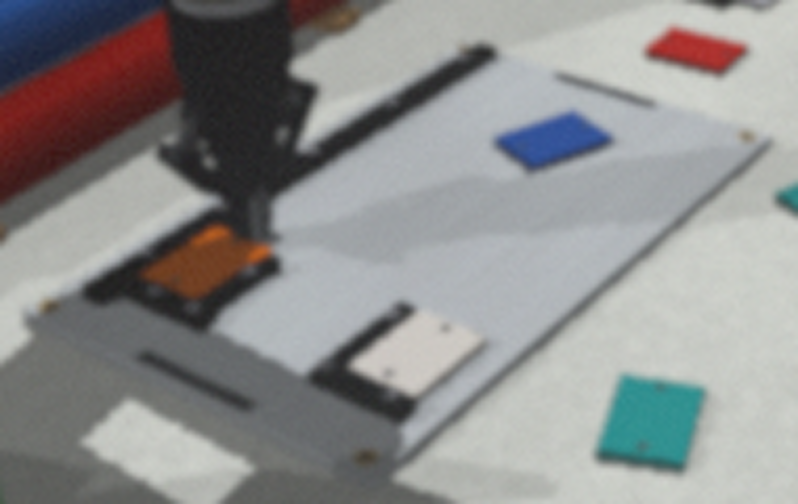

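The blank is in the slot at (205,262) and almost at the stop. I'll press on until the force shows contact.

Emit:
apply_moves --pt "0 0 0 0 -0.1 0 -1" --pt "0 0 0 0 -0.2 0 -1" --pt "0 0 0 0 -0.2 0 -1"

```text
time: 12.7
eef_pos: [0.6396, 0.1149, 0.0133]
eef_rot: [1.0, -0.028, -0.0, 0.0]
wrist_force: [-1.6, -3.6, 1.2]
width: 0.001
gripper_force: 1.8
```

Emit:
apply_moves --pt "0 0 0 0 -0.1 0 -1" --pt "0 0 0 0 -0.1 0 -1" --pt "0 0 0 0 -0.1 0 -1"

```text
time: 13.0
eef_pos: [0.6396, 0.115, 0.0133]
eef_rot: [1.0, -0.028, -0.0, 0.001]
wrist_force: [-1.4, -7.9, 0.6]
width: -0.002
gripper_force: 3.7
```

Emit:
apply_moves --pt "0 0 0 0 -0.1 0 -1" --pt "0 0 0 0 -0.1 0 -1" --pt "0 0 0 0 -0.1 0 -1"

```text
time: 13.3
eef_pos: [0.6396, 0.1151, 0.0132]
eef_rot: [1.0, -0.028, -0.0, 0.001]
wrist_force: [-1.7, -10.4, 1.9]
width: 0.003
gripper_force: 5.5
```

Emit:
apply_moves --pt "0 0 0 -0.1 0.5 0 -1" --pt "0 0 0 -0.2 2 0 -1" --pt "0 0 0 -0.2 3 -2 -1" --pt "0 0 0 -0.2 3.5 -6 -1" --pt "0 0 0 -3 8 -8 -1" --pt "0 0 0 -5 13 -8 -1" --pt "0 0 0 -5 18 -8 -1" --pt "0 0 0 -5 22 -8 -1" --pt "0 0 0 -5 22 -8 -1" --pt "0 0 0 -5 22 -8 -1"

```text
time: 14.3
eef_pos: [0.5772, -0.1009, 0.0934]
eef_rot: [1.0, -0.03, 0.0, -0.0]
wrist_force: [0.1, 0.7, 0.2]
width: 0.004
gripper_force: 0.0
```

```bash
python3 look.py c8.png; python3 side.py
```

```text
blank jig [ 76.7 132.9] yaw rel -0.045 [0.0521 0.0699]
tcp jig [  27.1 -126.5] 0.0932 [ 0.1 -1.2  0.5] 14.35
blank jig [ 77.3 138.2] yaw rel 0.162 [0.054  0.0684]
tcp jig [  27.2 -125.7] 0.0932 [-0.   0.4  0.2] 14.4
```

View pics/c8.png

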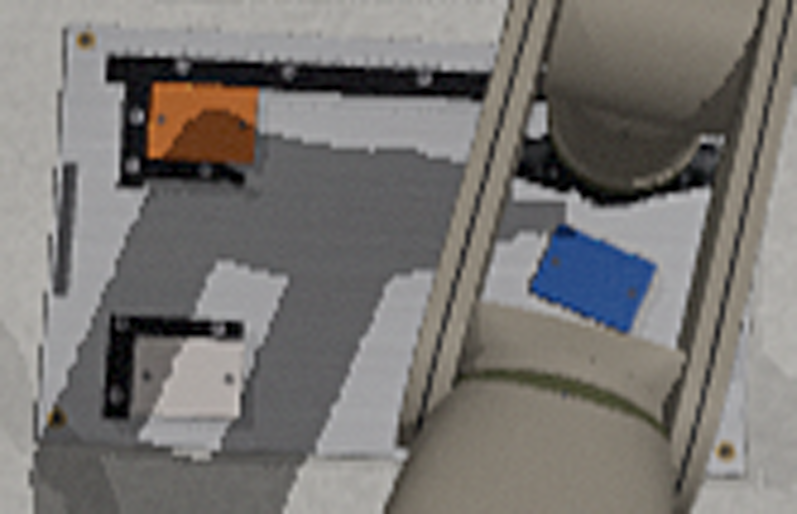

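The top view shows the orange blank at (203,122), inside the pocket against both rail and stop, with the other blanks unmoved. I'll do one sub-pixel check of its angle against the rail's own edge.

```bash
python3 - <<'E'
from h import *
p=np.mean([grab('top')[0].astype(float) for _ in range(4)],0)
def edge(cols,r0,r1,ch,z):
    pts=[]
    for u in cols:
        s=ch[r0(u):r1(u),u]; t=(s.min()+s.max())/2
        i=np.nonzero((s[:-1]<t)&(s[1:]>=t))[0][0]
        pts.append((u,r0(u)+i+(t-s[i])/(s[i+1]-s[i])))
    P=ray('top',pts,z)[:,:2]
    J=np.array([w2j(q) for q in P]);f=np.polyfit(J[:,1],J[:,0],1)
    return f,(J[:,0]-np.polyval(f,J[:,1])).std()
rb=p[...,0]-p[...,2]
# crop->px: u=232+c/4.8, v=128+r/4.8
print('blank rail edge',edge(range(265,285),lambda u:141,lambda u:151,rb,.018))
print('rail top edge face',edge(range(290,330),lambda u:143,lambda u:153,p.sum(2),.02))
print('rail back edge',edge(range(258,332),lambda u:int(136+(u-258)*.05),lambda u:int(143+(u-258)*.05),-p.sum(2),.02))
E
```

```text
blank rail edge (array([1.71722972e-02, 9.99170158e+01]), np.float64(0.5009831509856898))
rail top edge face (array([-2.53573861e-02,  1.00704618e+02]), np.float64(3.1769472187546435))
rail back edge (array([-6.48801667e-04,  1.18840781e+02]), np.float64(0.7200151972690257))
```

The blank's near end may stand off the rail by about 1 mm (slope 0.017). I'll nudge that exposed end to the rail, staying clear of the guide's flare.

```bash
python3 -c "
from h import *
plan(20,93.5,13.5)"
```

```text
turn [-0.0002  0.0002  0.0036] cm [ -0.66 -21.84   7.97] now jig [  27.4 -124.9] z 93.1385245601198
```

Emit:
apply_moves --pt "0 0 0 -0.7 -5 0 -1" --pt "0 0 0 -0.7 -10 0 -1" --pt "0 0 0 -0.7 -15 0 -1" --pt "0 0 0 -0.7 -20 0 -1" --pt "0 0 0 -0.7 -21.8 0 -1" --pt "0 0 0 -0.7 -21.8 0 -1" --pt "0 0 0 -0.7 -21.8 4 -1" --pt "0 0 0 -0.7 -21.8 7 -1" --pt "0 0 0 -0.7 -21.8 7.9 -1" --pt "0 0 0 -0.7 -21.8 7.9 -1"

```text
time: 15.6
eef_pos: [0.5815, 0.118, 0.013]
eef_rot: [1.0, -0.028, -0.002, 0.0]
wrist_force: [0.8, 0.8, -0.6]
width: -0.0
gripper_force: 0.0
```

```bash
python3 -c "
from h import *
plan(40,94,13)"
```

```text
turn [0.0007 0.003  0.0015] cm [ 2.12 -0.29 -0.01] now jig [18.8 91.1] z 12.953805164383578
```

Emit:
apply_moves --pt "0 0 0 0 -0.2 0 -1" --pt "0 0 0 0.5 -0.2 0 -1" --pt "0 0 0 1.0 -0.2 0 -1" --pt "0 0 0 1.5 -0.2 0 -1" --pt "0 0 0 1.8 -0.2 0 -1" --pt "0 0 0 1.9 -0.2 0 -1" --pt "0 0 0 1.9 -0.2 0 -1"

```text
time: 16.3
eef_pos: [0.6019, 0.1195, 0.0142]
eef_rot: [1.0, -0.028, -0.0, 0.0]
wrist_force: [-1.1, 0.7, 0.4]
width: -0.002
gripper_force: 0.0
```

Emit:
apply_moves --pt "0 0 0 0.1 0 0 -1" --pt "0 0 0 0.3 0 0 -1" --pt "0 0 0 0.3 0 0 -1"

```text
time: 16.6
eef_pos: [0.605, 0.1194, 0.0143]
eef_rot: [1.0, -0.028, 0.0, 0.0]
wrist_force: [-1.1, 0.1, -0.4]
width: -0.001
gripper_force: 0.0
```

```bash
python3 -c "
from h import *
plan(43,94,13)"
```

```text
turn [ 0.     -0.0001  0.0016] cm [ 0.09 -0.03  0.13] now jig [42.1 93.7] z 14.303890811509211
```

Emit:
apply_moves --pt "0 0 0 0.1 0 0.05 -1" --pt "0 0 0 0.1 0 0.05 -1" --pt "0 0 0 0.1 0 0.05 -1"

```text
time: 16.9
eef_pos: [0.6057, 0.1194, 0.0137]
eef_rot: [1.0, -0.028, -0.0, -0.0]
wrist_force: [-1.6, -0.5, 1.3]
width: 0.0
gripper_force: 0.4
```

Emit:
apply_moves --pt "0 0 0 0.1 0 0 -1" --pt "0 0 0 0.1 0 0 -1" --pt "0 0 0 0.1 0 0 -1"

```text
time: 17.2
eef_pos: [0.6062, 0.1193, 0.0136]
eef_rot: [1.0, -0.028, -0.001, 0.0]
wrist_force: [-5.8, -0.5, 2.6]
width: -0.003
gripper_force: 2.9
```

Emit:
apply_moves --pt "0 0 0 0.1 0 0 -1" --pt "0 0 0 0.1 0 0 -1" --pt "0 0 0 0.1 0 0 -1"

```text
time: 17.5
eef_pos: [0.6064, 0.1193, 0.0134]
eef_rot: [1.0, -0.028, -0.001, 0.0]
wrist_force: [-9.3, -0.5, 5.7]
width: -0.0
gripper_force: 5.0
```

Emit:
apply_moves --pt "0 0 0 -0.5 0 0 -1" --pt "0 0 0 -1.5 0.5 0 -1" --pt "0 0 0 -1.5 3 -1 -1" --pt "0 0 0 -1.5 4 -5 -1" --pt "0 0 0 -1.5 4 -5 -1"

```text
time: 18.0
eef_pos: [0.5948, 0.0788, 0.0697]
eef_rot: [1.0, -0.029, 0.005, -0.0]
wrist_force: [1.3, 0.3, 1.0]
width: 0.001
gripper_force: 0.0
```

```bash
python3 -c "
from h import *
plan(76,75,13.5)"
```

```text
turn [-0.0005 -0.0098  0.0002] cm [ 4.11 -2.22  5.66] now jig [34.4 52.7] z 69.68769271002651
```

Emit:
apply_moves --pt "0 0 0 4.5 -1 0 -1" --pt "0 0 0 4.5 -1 0 -1" --pt "0 0 0 4.5 -1 3 -1" --pt "0 0 0 4.5 -1 4.8 -1" --pt "0 0 0 4.5 -1 4.9 -1" --pt "0 0 0 4.5 -1 4.9 -1"

```text
time: 18.6
eef_pos: [0.6354, 0.0875, 0.0144]
eef_rot: [1.0, -0.028, -0.001, 0.0]
wrist_force: [1.0, 0.1, 1.2]
width: -0.003
gripper_force: 0.0
```

```bash
python3 -c "
from h import *
plan(76,90.5,13.5)"
```

```text
turn [0.0002 0.0012 0.0016] cm [ 0.17 -2.68  0.09] now jig [74.3 63.7] z 14.443475921958399
```

Emit:
apply_moves --pt "0 0 0 0.1 -0.6 0.05 -1" --pt "0 0 0 0.1 -1.2 0.05 -1" --pt "0 0 0 0.1 -1.8 0.05 -1" --pt "0 0 0 0.1 -2.3 0.05 -1" --pt "0 0 0 0.1 -2.6 0.05 -1" --pt "0 0 0 0.1 -2.7 0.05 -1" --pt "0 0 0 0.1 -2.7 0.05 -1"

```text
time: 19.3
eef_pos: [0.6386, 0.1146, 0.0143]
eef_rot: [1.0, -0.028, 0.0, 0.0]
wrist_force: [-0.2, -1.5, 1.0]
width: -0.002
gripper_force: 0.0
```

Emit:
apply_moves --pt "0 0 0 0 -0.1 0 -1" --pt "0 0 0 0 -0.2 0 -1" --pt "0 0 0 0 -0.2 0 -1"

```text
time: 19.6
eef_pos: [0.6386, 0.1151, 0.0142]
eef_rot: [1.0, -0.028, -0.0, 0.001]
wrist_force: [-1.9, -6.3, 1.1]
width: -0.001
gripper_force: 3.0
```

Contact comes at the same place as before, so the blank is fully home. I'll retreat clear and verify.

Emit:
apply_moves --pt "0 0 0 0 0.5 0 -1" --pt "0 0 0 0 2 0 -1" --pt "0 0 0 0 3 -2 -1" --pt "0 0 0 0 3.5 -6 -1" --pt "0 0 0 -3 8 -8 -1" --pt "0 0 0 -5 13 -8 -1" --pt "0 0 0 -5 18 -8 -1" --pt "0 0 0 -5 22 -8 -1" --pt "0 0 0 -5 22 -8 -1" --pt "0 0 0 -5 22 -8 -1"

```text
time: 20.6
eef_pos: [0.5761, -0.1023, 0.0944]
eef_rot: [1.0, -0.03, 0.0, -0.0]
wrist_force: [0.6, 0.6, 0.4]
width: -0.001
gripper_force: 0.0
```

```bash
python3 look.py c9.png
```

```text
blank jig [ 76.7 133. ] yaw rel -0.04 [0.052 0.07 ]
tcp jig [  26.1 -127.8] 0.0942 [ 0.9  1.  -0.2] 20.65
```

View pics/c9.png

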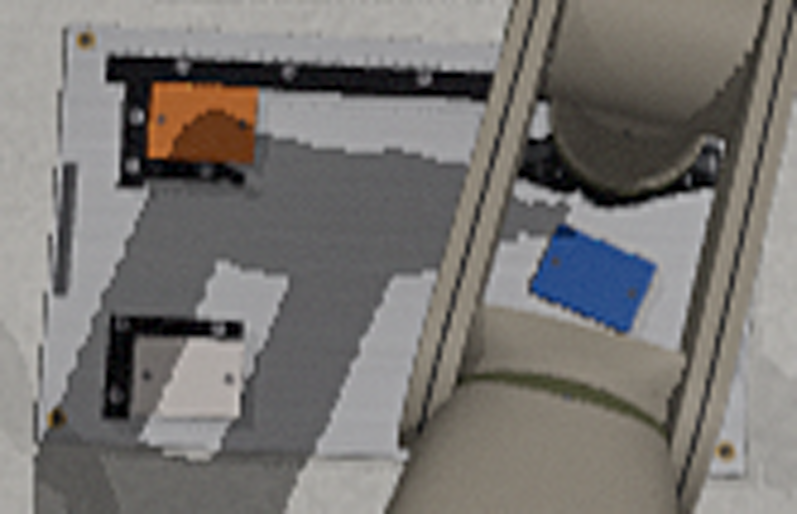

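The blank sits at (203,122), home against rail and stop, and its measurement didn't change after the second press on both faces. The blue and white blanks are where they started, and the arm is clear. Handing in.

```bash
python3 -c "
from rig import r
print(r.close_job())"
```

```text
the job is handed in; nothing more can be done
None
```

I pushed the orange blank flat to the rail, slid it along into the far corner pocket until it met the end stop, and handed the job in at about 21 s; the last picture shows it seated, with the blue and white blanks unmoved, but the hand-in gave no verdict.

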